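# Fit the grounds tray and hold the grinder dial at three

## Task

Slide the coffee grinder's loose grounds tray into the slot under the grinder until its front plate sits flush against the housing. Only then turn the spring-return dial on top clockwise, past the one-dot and two-dot clicks to the three-dot setting, and keep holding it there against its spring: the program finishes while the gripper still holds the dial at three, with the tray still fully home. Leave the mug, the phone and the jar where they are.

Things in the scene. Friction and masses are not known exactly. Their poses are not given: they have to be found in the camera images.
- grinder: Grey coffee grinder, fixed. Origin on the worktop under the motor block's centre; z up, +x roughly away from the robot, +y roughly to its left. Motor block x -74 to 74, y -60 to 60 mm, dial panel on top at z 115. Behind it (x 73 to 143) the grinding head with a round amber lidded hopper, centre x 93, radius 52, top z 165 mm. The tray slot runs under the block along y, open at the +y face (y = 60).
- tray_home (a point): Where the tray's origin lies when home: (0, 18, 0) mm in the grinder's frame, axes as the grinder's and then the tray's. The slot round it: 87 mm wide (x), 49 mm high, the worktop its floor, open at the grinder's y = +60 mm (its last 25 mm flare to about 100 mm wide), closed at y = -48. Home, the tray's front plate touches the grinder's face at y = +60.
- tray: Loose grounds tray on the worktop left of the grinder. Open steel tub 80 (x) x 84 (y) x 40 mm; black front plate on its +y side, 116 wide, 48 high, from y = 42 (stops against the grinder) to 48 mm; black bar handle from there to y = 140 mm. 0.15 to 0.31 kg. Origin: centre of the underside; -y end roughly towards the slot and goes in first, handle stays outside. It slides on the worktop.
- tray_grip (a point): Grasp point on the tray's handle, at (0, 115, 32) mm in the tray's frame: the bar there is 12 mm wide along the tray's x and 24 mm high (z 20 to 44 mm), running along the tray's y. Axes as the tray's.
- dial_grip (a point): Grasp point on the dial's vertical axis, at (-22, 0, 141.5) mm in the grinder's frame. Black disc, radius 25, 10 mm high, with a straight bar grip on it: 14 thick, 46 long, 26 mm high (z 125.5 to 151.5). The point turns with the dial; the bar lies along its y, pointer (white line) at +y. At rest its axes are the grinder's.
- dial (a joint): Dial angle, rad: 0 at rest, growing clockwise seen from above. Light detents at 0.4 (one orange dot), 0.8 (two dots), 1.2 (three dots); end stop at 1.25. A spring drives it back to 0 whenever let go, also from the detents: it pulls with 0.03 to 0.12 N m up to the first, up to 0.18 N m on the way to and at the third.
- mug: Purple mug, about 82 mm wide and 94 mm high, loose, on the worktop between robot and grinder. Origin at its underside. Leave alone.
- phone: Dark flat phone with a blue case, 156 x 75 x 9 mm, loose, lying near the front edge. Origin at its underside. Leave alone.
- jar: Tall jar with a pale lid, 80 mm wide and 163 mm high, loose, at the back behind the tray. Origin at its underside. Leave alone.

How it is judged (in metres and radians):
On the way, in this order (a step that is already met when the one before it is completed fails the run):
1. The tray is fully home in the slot under the grinder (y of tray in the frame of grinder between 0.01 and 0.024 m and x of tray in the frame of grinder between -0.006 and 0.006 m and angle between the y axis of tray and the y axis of grinder, either way round below 0.08 rad and height (world z) of tray below 0.008 m and angle between tray's own z axis and vertical below 0.1 rad), for 0.3 s.
2. The dial is turned to the third setting and held there (all of step 1 and value of joint dial above 1.08 rad and contact force between the fingers and grinder above 0.5 N), for 0.2 s.
At the end, for the whole second after the job is handed in: Fingers still hold the dial at three dots (over 1.08 rad, at rest, contact over 0.5 N); the tray is home (origin within 6 mm of home along the slot and across it, within 0.08 rad, on the worktop); mug, phone and jar are within 30 mm of their starts (all of step 2 and velocity of joint dial below 0.3 rad/s and distance of each of mug, phone, jar from where it was at the start of the episode below 0.03 m); the arm keeps its last pose, push and grip.
It fails at once if The dial is turned (over 0.3 rad) while the tray is not fully home (value of joint dial above 0.3 rad and not (y of tray in the frame of grinder between 0.01 and 0.026 m and x of tray in the frame of grinder between -0.007 and 0.007 m and angle between the y axis of tray and the y axis of grinder, either way round below 0.09 rad and height (world z) of tray below 0.008 m and angle between tray's own z axis and vertical below 0.1 rad)).
It fails at once if The mug is pushed over 30 mm away or tipped (distance of mug from where it was at the start of the episode above 0.03 m or angle between mug's own z axis and vertical above 0.35 rad).
It fails at once if The phone is pushed over 30 mm away or tipped (distance of phone from where it was at the start of the episode above 0.03 m or angle between phone's own z axis and vertical above 0.35 rad).
It fails at once if The jar is pushed over 30 mm away or tipped (distance of jar from where it was at the start of the episode above 0.03 m or angle between jar's own z axis and vertical above 0.35 rad).
It also fails if it takes over 58 s, if anything falls off the work surface, if the arm or the gripper's body presses on something with over 40 N, if the wrist force passes 120 N, or if a joint passes its speed limit or range.

## Robot

A 6-joint arm with a two-finger parallel gripper is mounted at the origin on a cart in front of the work surface, level with it; the furniture and walls round the work are solid. World frame = base frame: x ahead of the robot, y to its left, z up, the work surface at z = 0. Lengths are in m, angles in degrees, forces in N, time in s.
With the tool pointing down it reaches from about 0.35 to 0.925 m from the base axis. Payload 6.4 kg.
Tool frame: the origin (TCP) lies at the very end of the fingers, on their centre line; the grasp point (between the pads) lies env.grasp_offset behind it (env.grasp_offset is the distance from the TCP to the grasp point, in m); z points along the fingers, y is the line along which they close (so a half turn about z gives the same grasp; the last joint's range is limited). The gripper opens to 94 mm and grips with 3 to 60 N. Pads are 16 mm wide; open, the fingers measure 119 mm over their backs; the gripper's body (75 mm by 177 mm) begins 78 mm behind the grasp point.
Start: joints at [58.894, 14.043, 89.255, -0, 76.702, -9.975], TCP at [0.234, 0.606, 0.205] pointing down, gripper open.
Joint ranges: [-179.41, 179.41], [-58.25, 129.5], [7.25, 145.43], [-54.29, 234.29], [11.92, 165.04], [-157.13, 157.13]. Speed limits (degrees/s): [147.25, 147.25, 180, 180, 180, 180].

## Interface

Orientations are given as a 3x3 rotation matrix whose columns are the frame's x, y, z axes.
In Python, from plant import env gives the robot as it stands.
- The arm moves only by the tool play_rows, never from a script. Its argument "deltas" is one flat list of numbers, 7 for each row, row after row: the shift along the tool's x, y, z in mm, then the turn, a rotation vector about the tool's x, y, z in rad, then the gripper's target within -1 to 1 (fully open at 1, half-way at 0, shut at -1). A call has 1 to 5 rows; each row is the pose to reach, as a shift and turn from the pose commanded when the call began, along the tool's axes at that moment; what a row does not reach only later rows make up. A row lasts 1/10 s, in which the tool goes at most 50 mm and 8.59 degrees, less where a joint would pass 70% of its speed; a pose out of reach is approached as far as the arm can. A call with a gripper value outside its range is refused whole. The fingers move at their own pace and stop on an object; the grip force is fixed at half the most. Time passes only in rows, so rows that repeat a pose let the fingers close. It gives the time, the measured TCP pose, the force, the opening and the grip force at its end, in the units of the state.
- env.observe(): the state, without advancing time (a new reading comes with each control period).
- env.snapshot(name): name is "scene" or "top" or "wrist"; returns the picture (420x560x3 uint8, blue, green, red); there is no depth.
- env.calibration(name): a dict with "intrinsics" (3x3 intrinsics, pixels), "position" and "attitude" of the camera in the world; the wrist camera has in their place "mount" (4x4, takes a point from camera to tool coordinates, whose origin is the TCP and whose axes are the flange's). Camera axes: x right, y down, z forward; pixel columns grow to the right and rows downward; lengths in m; the calibration is good to about 2 mm. The wrist camera is an equidistant fisheye: a pixel r from the principal point sees the ray r / f radians off the axis. A picture is of the moment at which its call begins: read the wrist's pose just before it. calibration takes no time and is no camera call.
- env.finish_job(): hands the job in; it is judged then, once.
Trained networks look in the newest picture that a camera, given by its name, has taken for a name from the list of things; names that differ only in an ending like _2 or _b are one class to them, and where a whole thing is asked for, a point or a joint stands for the part that bears it (a point fixed in the world has none). Each returns a list of dicts, best first, with "score" (0 to 1); they miss things now and then, are a little off and sometimes report something else, mostly with a low value. They report only what shows in the picture. A call takes as long as a camera call.
- env.look_for(thing, camera): "at" ([x, y, z] in m, in world coordinates, good to about 4 mm: the middle of the surface that is visible of it).
- env.mark_of(thing, camera): "at" ([x, y, z] in m, in world coordinates, good to about 4 mm: a listed point, or the origin of a listed thing).
The state is a dict: "time_s": time; "q": joint angles; "dq": joint speeds; "joint_efforts": joint torques, N m; "tool_pos": TCP position; "tool_rot": TCP orientation; "wrist_force": force on the tool from outside, world axes, zero at the start; "torque": the same for the moment, N m; "width": finger opening in m; "grip_force": force on a finger pad.
Only numpy, scipy, OpenCV 4.12 (cv2) and the standard library are available. Lean on these libraries where they do the work, as an engineer would, in place of code of your own. Each camera call takes 0.05 s, during which the arm holds its last target. There are 200 camera calls.

## Working session

There is one attempt and no reset: what is moved stays moved. The work goes in short steps, Python scripts to look and compute and a tool call to move; the robot and the scene stay as the last step left them, time stands still between calls to the robot, and variables do not carry over. Pictures are saved under pics/ and viewed, at most 10 in all, crops included, and the job is handed in when it is done.

Besides the shell and the picture viewer there is one more tool, called after "Call:" in YAML: its name, and indented under it one key for each argument. play_rows: Moves the arm, as the interface text tells. Its arguments: {"type":"object","properties":{"deltas":{"type":"array","items":{"type":"number"}}},"required":["deltas"]}

```bash
mkdir -p pics; ls; python3 - <<'E'
from plant import env
import cv2,numpy as np
o=env.observe();print(o['time_s'],o['tool_pos'],np.round(o['tool_rot'],3).tolist(),o['width'],env.grasp_offset)
ims=[]
for c in ("scene","top"):
    ims.append(env.snapshot(c)); cv2.imwrite(f"pics/{c}0.png",ims[-1])
    for t in ("tray","tray_grip","tray_home","grinder","dial_grip","mug","jar","phone"):
        print(c,t,[(np.round(d['at'],4).tolist(),round(d['score'],2)) for d in env.mark_of(t,c)[:2]])
E
```

```text
pics
0.0 [0.23400136 0.60579313 0.20438709] [[-0.933, 0.36, -0.001], [0.36, 0.933, -0.002], [0.0, -0.002, -1.0]] 0.09398795648709214 0.0188
scene tray [([0.5099, 0.1363, -0.0018], 0.92)]
scene tray_grip [([0.5537, 0.2398, 0.0306], 0.66), ([0.3443, 0.1545, -0.0035], 0.32)]
scene tray_home []
scene grinder [([0.5655, -0.1854, 0.0037], 0.61)]
scene dial_grip [([0.549, -0.176, 0.1393], 0.95)]
scene mug [([0.3643, -0.0492, -0.0028], 0.64)]
scene jar [([0.7729, 0.1444, 0.0016], 0.9), ([0.5086, 0.1352, -0.0028], 0.7)]
scene phone [([0.3492, 0.1516, -0.0018], 0.82)]
top tray []
top tray_grip [([0.5513, 0.2422, 0.0291], 0.62), ([0.7771, 0.1383, -0.0027], 0.17)]
top tray_home []
top grinder [([0.5674, -0.1827, 0.0037], 0.61)]
top dial_grip [([0.5466, -0.1814, 0.1391], 0.74)]
top mug [([0.3638, -0.0489, -0.0028], 0.85)]
top jar [([0.775, 0.1373, -0.0024], 0.96)]
top phone [([0.3439, 0.1479, 0.0025], 0.8)]
```

View pics/scene0.png

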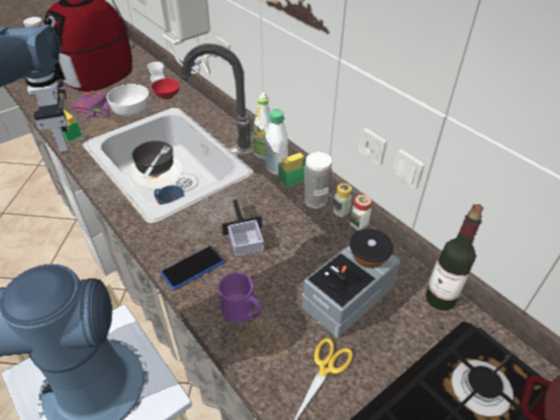

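View pics/top0.png

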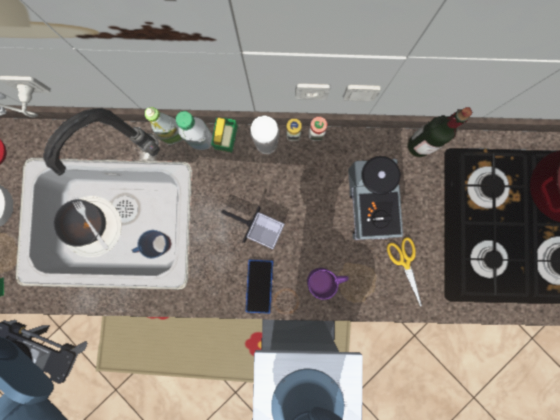

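Scene shows the tray at about (265,230) in the top view, with its handle pointing up-left to (228,213). The grinder is at (378,200), the mug at (322,283), the phone at (260,286) and the jar at (265,135). Next I'll zoom in to get the yaws.

```bash
cat > h.py <<'E'
from plant import env
import cv2,numpy as np
from scipy.spatial.transform import Rotation as R
def proj(c,P,cal=None):
    k=cal or env.calibration(c);A=np.array(k['attitude']);p=(np.atleast_2d(P)-k['position'])@A
    q=p@np.array(k['intrinsics']).T;return q[:,:2]/q[:,2:]
def ray(c,uv,z):
    k=env.calibration(c);d=np.array(k['attitude'])@np.linalg.solve(np.array(k['intrinsics']),[*uv,1]);o=np.array(k['position']);return o+d*(z-o[2])/d[2]
def down(closing_deg):  # tool down, y (closing) axis at this world angle
    a=np.radians(closing_deg);y=np.array([np.cos(a),np.sin(a),0]);z=np.array([0,0,-1.]);return np.c_[np.cross(y,z),y,z]
def go(pos,rot):
    o=env.observe();T=np.array(o['tool_rot']);return np.round(T.T@(np.array(pos)-o['tool_pos'])*1000,1),np.round(R.from_matrix(T.T@rot).as_rotvec(),3)
E
python3 - <<'E'
from h import *
im=cv2.imread('pics/top0.png')
a=cv2.resize(im[140:260,335:415],None,fx=5,fy=5,interpolation=3);b=cv2.resize(im[195:260,215:295],None,fx=5,fy=5,interpolation=3)
b=cv2.copyMakeBorder(b,0,a.shape[0]-b.shape[0],0,0,0)
cv2.imwrite('pics/crop.png',np.hstack([a,b]))
k=env.calibration('top');print(k['position'],np.round(k['attitude'],3).tolist(),k['intrinsics'])
E
```

```text
[0.48399171 0.07914659 1.1929309 ] [[0.023, -0.997, 0.067], [-1.0, -0.024, -0.005], [0.006, -0.067, -0.998]] [[395.54606971   0.         286.68071084]
 [  0.         395.54606971 212.43739729]
 [  0.           0.           1.        ]]
```

View pics/crop.png

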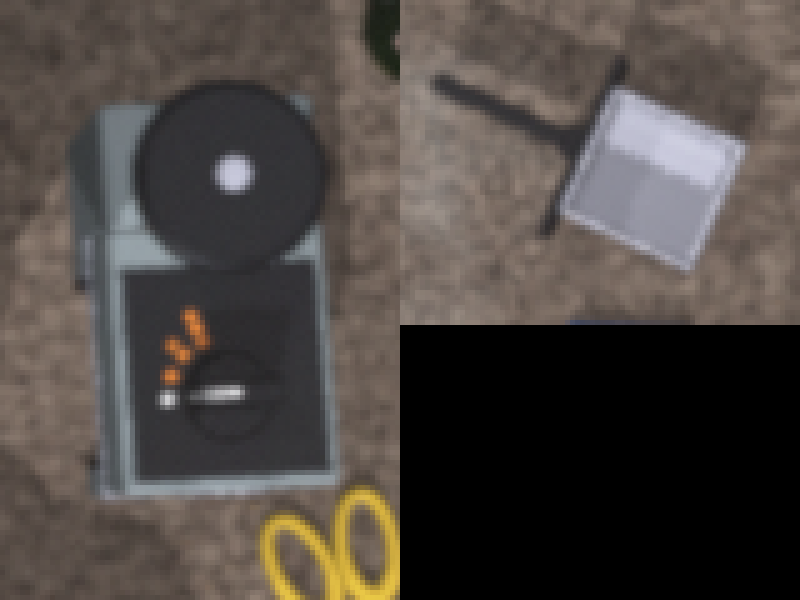

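The crop shows the grinder's dial panel corners at (124,272), (313,260), (330,470), (136,480), with the dial at (230,395) and its pointer towards +y. The tub rim corners are at (615,90), (745,147), (690,268), (565,213), and the handle tip is at (440,82).

```bash
python3 - <<'E'
from h import *
f=lambda u,v,ox,oy,z:ray('top',((u+.5)/5-.5+ox,(v+.5)/5-.5+oy),z)
ang=lambda d:np.degrees(np.arctan2(d[1],d[0]))
a,b,c,d=[f(u,v,335,140,.115) for u,v in((124,272),(313,260),(330,470),(136,480))]
print('panel x-axis angs',ang(a-d),ang(b-c),'y-90',ang(a-b)-90,ang(d-c)-90, 'center',(a+b+c+d)/4)
hop=f(233,172,335,140,.165);dial=f(230,395,335,140,.1515);print('hop',hop,'dial',dial,ang(hop-dial))
p,q,r,s=[f(u-400,v,215,195,.04) for u,v in((615,90),(745,147),(690,268),(565,213))]
e=f(440-400,82,215,195,.044);m=(p+q+r+s)/4
print('tray',m,ang(p-q)-90,ang(s-r)-90,ang(e-m)-90,ang(p-s),'end',e, np.linalg.norm((p-q)),np.linalg.norm(p-s))
E
```

```text
panel x-axis angs 3.91295787458195 4.870612909201318 y-90 5.015703080575747 4.272516703355322 center [ 0.55923111 -0.18057145  0.115     ]
hop [ 0.66010304 -0.17155147  0.165     ] dial [ 0.54357539 -0.17411004  0.1515    ] 1.2578286407258037
tray [0.50744644 0.13448855 0.04      ] -22.33682194660949 -22.329574829034186 -23.103737598705393 -20.493683009698653 end [0.56103542 0.26010344 0.044     ] 0.08290618687478485 0.07722619791482181
```

Call:
play_rows:
  deltas: [-43,-22,5,0,0,0.14,1,-86,-45,10,0,0,0.28,1,-129,-67,15,0,0,0.42,1,-172,-90,20,0,0,0.56,1,-215,-112,25,0,0,0.7,1]

```text
time_s: 1.4
tool_pos: [0.3955, 0.4228, 0.1805]
tool_rot: [[-0.476, 0.879, 0.0], [0.879, 0.476, 0.0], [0.0, 0.001, -1.0]]
wrist_force: [0.3, 0.1, 0.3]
width: 0.0941
grip_force: 0.0
```

```bash
python3 -c "
from h import *
print(env.observe()['tool_pos'],go([.554,.242,.15],down(-22)))"
```

```text
[0.39546762 0.42282504 0.18052964] (array([-234.5,   53.2,   30.5]), array([ 0.001, -0.   ,  0.88 ]))
```

Call:
play_rows:
  deltas: [-47,11,6,0,0,0.146,1,-94,21,12,0,0,0.292,1,-141,32,18,0,0,0.438,1,-188,43,24,0,0,0.584,1,-234.5,53,30,0,0,0.73,1]

```text
time_s: 1.9
tool_pos: [0.555, 0.2426, 0.1505]
tool_rot: [[0.232, 0.973, 0.001], [0.973, -0.232, 0.0], [0.0, 0.0, -1.0]]
wrist_force: [0.3, 0.5, 0.7]
width: 0.0938
grip_force: 0.0
```

```bash
python3 - <<'E'
from h import *
print(env.observe()['tool_pos'],go([.554,.242,.15],down(-22)))
im=env.snapshot('wrist');cv2.imwrite('pics/w1.png',im)
for t in ("tray","tray_grip","grinder","dial_grip"):
    print(t,[(np.round(d['at'],4).tolist(),round(d['score'],2)) for d in env.mark_of(t,'wrist')[:2]])
E
```

```text
[0.55502344 0.24260458 0.15049217] (array([-0.8, -0.9,  0.5]), array([ 0.  , -0.  ,  0.15]))
tray [([0.5094, 0.134, -0.0035], 0.62), ([0.348, 0.1508, -0.0026], 0.44)]
tray_grip [([0.5543, 0.238, 0.03], 0.72)]
grinder []
dial_grip []
```

View pics/w1.png

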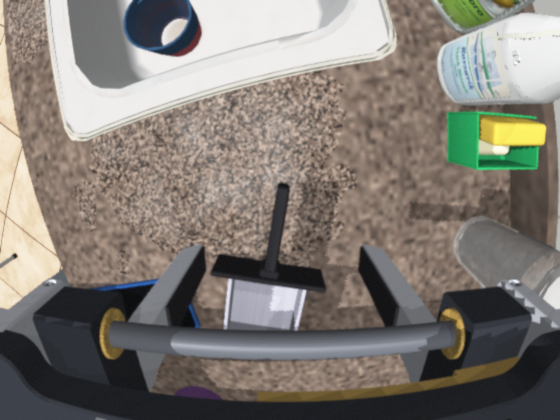

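The wrist view shows the handle bar from (283,187) to (268,275) between the open fingers, with nothing in the way. I'll go down and grasp it.

Call:
play_rows:
  deltas: [-1,-1,45,0,0,0.14,1,-1,-1,90,0,0,0.155,1,-1,-1,125,0,0,0.155,1,-1,-1,136,0,0,0.155,1,-1,-1,136,0,0,0.155,1]

```text
time_s: 2.65
tool_pos: [0.5508, 0.2444, 0.0133]
tool_rot: [[0.372, 0.928, -0.003], [0.928, -0.372, -0.001], [-0.002, -0.003, -1.0]]
wrist_force: [0.4, -0.7, 0.6]
width: 0.0942
grip_force: 0.0
```

Call:
play_rows:
  deltas: [0,0,0,0,0,0,-1,0,0,0,0,0,0,-1,0,0,0,0,0,0,-1,0,0,0,0,0,0,-1,0,0,0,0,0,0,-1]

```text
time_s: 3.15
tool_pos: [0.553, 0.2435, 0.0151]
tool_rot: [[0.374, 0.928, 0.001], [0.928, -0.374, 0.0], [0.001, 0.001, -1.0]]
wrist_force: [0.6, 0.1, -0.0]
width: 0.0573
grip_force: 0.0
```

Call:
play_rows:
  deltas: [0,0,0,0,0,0,-1,0,0,0,0,0,0,-1,0,0,0,0,0,0,-1,0,0,0,0,0,0,-1,0,0,0,0,0,0,-1]

```text
time_s: 3.65
tool_pos: [0.5525, 0.2435, 0.0144]
tool_rot: [[0.374, 0.928, -0.0], [0.928, -0.374, -0.0], [-0.0, -0.0, -1.0]]
wrist_force: [0.9, 0.4, -0.7]
width: 0.0173
grip_force: 0.0
```

```bash
python3 - <<'E'
from h import *
for c in('top','scene'):
  env.snapshot(c)
  for t in ("tray","tray_grip","grinder","dial_grip"):
    print(t,[(np.round(d['at'],4).tolist(),round(d['score'],2)) for d in env.mark_of(t,c)[:2]])
a=np.radians(4.5);ex=np.array([np.cos(a),np.sin(a),0]);ey=np.array([-ex[1],ex[0],0]);
G=np.array([.566,-.1825,0]);print('dial',G-.022*ex,'panel c',G)
for y in (.133+.12,.133): 
  p=G+ey*y;p[2]=.0145;print(p,go(p,down(4.5)))
E
```

```text
tray [([0.5085, 0.1348, 0.0051], 0.62)]
tray_grip []
grinder [([0.5682, -0.1816, -0.001], 0.87)]
dial_grip [([0.5455, -0.1782, 0.143], 0.78)]
tray [([0.5109, 0.1353, -0.0009], 0.58)]
tray_grip [([0.552, 0.2454, 0.032], 0.84)]
grinder [([0.569, -0.1846, 0.0032], 0.66)]
dial_grip [([0.5457, -0.18, 0.1394], 0.77)]
dial [ 0.54406782 -0.1842261   0.        ] panel c [ 0.566  -0.1825  0.    ]
[0.54614985 0.06972009 0.0145    ] (array([-1.636e+02,  5.900e+01, -1.000e-01]), array([-0.   , -0.   , -0.462]))
[ 0.55556494 -0.04990999  0.0145    ] (array([-2.710e+02,  1.125e+02, -1.000e-01]), array([-0.   , -0.   , -0.462]))
```

Call:
play_rows:
  deltas: [0,0,0,0,0,0,-1,0,0,0,0,0,0,-1,0,0,0,0,0,0,-1]

```text
time_s: 4.45
tool_pos: [0.5525, 0.2435, 0.0144]
tool_rot: [[0.374, 0.928, -0.0], [0.928, -0.374, -0.0], [-0.0, -0.0, -1.0]]
wrist_force: [-1.1, 0.6, -0.5]
width: 0.0115
grip_force: 30.0
```

```bash
python3 - <<'E'
from h import *
o=env.observe();print(o['width'],o['grip_force'],go([.5471,.0732,.0145],down(4.5)))
E
```

```text
0.011541157102292147 29.992661476135254 (array([-1.60e+02,  5.86e+01, -1.00e-01]), array([-0.   ,  0.   , -0.462]))
```

Call:
play_rows:
  deltas: [-16,6,0,0,0,-0.046,-1,-32,12,0,0,0,-0.092,-1,-48,17.5,0,0,0,-0.138,-1,-64,23.5,0,0,0,-0.184,-1,-80,29,0,0,0,-0.231,-1]

```text
time_s: 4.95
tool_pos: [0.5495, 0.1579, 0.0144]
tool_rot: [[0.15, 0.989, 0.0], [0.989, -0.15, 0.0], [0.0, 0.0, -1.0]]
wrist_force: [0.1, 1.4, -0.6]
width: 0.012
grip_force: 30.0
```

```bash
python3 - <<'E'
from h import *
print(go([.5471,.0732,.0145],down(4.5)))
E
```

```text
(array([-84.1,  10.3,  -0.1]), array([ 0.   , -0.   , -0.229]))
```

Call:
play_rows:
  deltas: [-17,2,0,0,0,-0.046,-1,-34,4,0,0,0,-0.092,-1,-51,6,0,0,0,-0.138,-1,-68,8,0,0,0,-0.184,-1,-84,10.3,0,0,0,-0.229,-1]

```text
time_s: 5.45
tool_pos: [0.5469, 0.0733, 0.0144]
tool_rot: [[-0.079, 0.997, -0.0], [0.997, 0.079, 0.0], [0.0, -0.0, -1.0]]
wrist_force: [-0.5, 0.7, -0.3]
width: 0.0119
grip_force: 30.0
```

```bash
python3 - <<'E'
from h import *
o=env.observe();print(o['tool_pos'],o['width'])
for c in('top','scene'):
  im=env.snapshot(c);cv2.imwrite(f'pics/{c}2.png',im)
  for t in ("tray","tray_grip","grinder","dial_grip"):
    print(t,[(np.round(d['at'],4).tolist(),round(d['score'],2)) for d in env.mark_of(t,c)[:2]])
a=cv2.imread('pics/top2.png')[140:260,285:415];b=cv2.imread('pics/scene2.png')[205:345,235:410]
a=cv2.resize(a,(390,360),interpolation=3);b=cv2.resize(b,(400,320),interpolation=3)
cv2.imwrite('pics/c2.png',np.hstack([a,cv2.copyMakeBorder(b,0,40,0,0,0)]))
E
```

```text
[0.5469097  0.07325417 0.0144179 ] 0.011923653356113903
tray [([0.5535, -0.0455, 0.0025], 0.79)]
tray_grip []
grinder [([0.5686, -0.1803, -0.0004], 0.73)]
dial_grip [([0.5487, -0.1787, 0.1424], 0.83)]
tray [([0.5554, -0.04, -0.0012], 0.89)]
tray_grip [([0.5452, 0.0723, 0.0345], 0.85)]
grinder [([0.5674, -0.1832, 0.0005], 0.93)]
dial_grip [([0.5421, -0.1802, 0.1382], 0.71)]
```

View pics/c2.png

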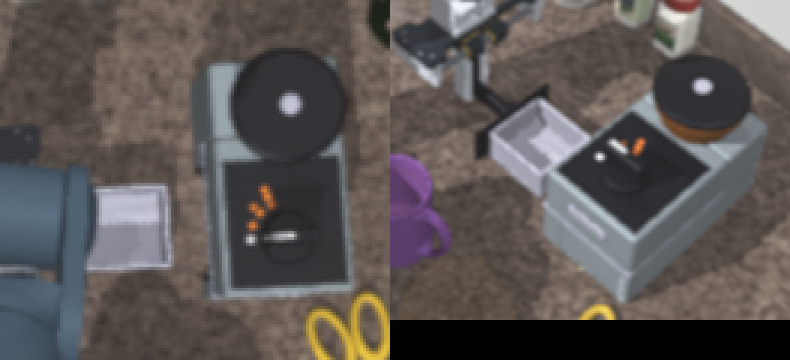

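The tray lines up with the slot: its leading edge in the top crop runs (168,185)–(172,268), parallel to the grinder's face, and the gap is clear. Next I'll push in steps and watch the force.

Call:
play_rows:
  deltas: [-12,0,0,0,0,0,-1,-24,0,0,0,0,0,-1,-36,0,0,0,0,0,-1,-46,0,0,0,0,0,-1,-56,0,0,0,0,0,-1]

```text
time_s: 6.45
tool_pos: [0.5514, 0.0168, 0.0145]
tool_rot: [[-0.076, 0.997, -0.0], [0.997, 0.076, 0.0], [0.0, -0.0, -1.0]]
wrist_force: [0.2, 0.7, -0.6]
width: 0.0118
grip_force: 30.0
```

Call:
play_rows:
  deltas: [-7,0,0,0,0,0,-1,-14,0,0,0,0,0,-1,-20,0,0,0,0,0,-1,-20,0,0,0,0,0,-1]

```text
time_s: 6.85
tool_pos: [0.553, -0.0026, 0.0144]
tool_rot: [[-0.076, 0.997, 0.0], [0.997, 0.076, -0.0], [-0.0, 0.0, -1.0]]
wrist_force: [-0.8, 0.1, -1.4]
width: 0.0117
grip_force: 30.0
```

Forces are negligible. I'll keep going.

Call:
play_rows:
  deltas: [-6,0,0,0,0,0,-1,-12,0,0,0,0,0,-1,-18,0,0,0,0,0,-1,-24,0,0,0,0,0,-1,-30,0,0,0,0,0,-1]

```text
time_s: 7.35
tool_pos: [0.5552, -0.0323, 0.0144]
tool_rot: [[-0.077, 0.997, -0.0], [0.997, 0.077, 0.0], [0.0, -0.0, -1.0]]
wrist_force: [-0.2, 1.8, -1.0]
width: 0.0121
grip_force: 30.0
```

Call:
play_rows:
  deltas: [-3,0,0,0,0,0,-1,-6,0,0,0,0,0,-1,-9,0,0,0,0,0,-1,-12,0,0,0,0,0,-1,-12,0,0,0,0,0,-1]

```text
time_s: 7.85
tool_pos: [0.5561, -0.0441, 0.0144]
tool_rot: [[-0.077, 0.997, -0.0], [0.997, 0.077, -0.0], [-0.0, -0.0, -1.0]]
wrist_force: [0.4, -0.9, -1.4]
width: 0.012
grip_force: 30.0
```

Call:
play_rows:
  deltas: [-1.5,0,0,0,0,0,-1,-3,0,0,0,0,0,-1,-4.5,0,0,0,0,0,-1,-4.5,0,0,0,0,0,-1]

```text
time_s: 8.25
tool_pos: [0.5557, -0.0449, 0.0144]
tool_rot: [[-0.077, 0.997, -0.002], [0.997, 0.077, 0.006], [0.006, -0.001, -1.0]]
wrist_force: [-2.6, 13.6, 3.7]
width: 0.0117
grip_force: 30.0
```

```bash
python3 - <<'E'
from h import *
for c in('top','scene'):
  im=env.snapshot(c);cv2.imwrite(f'pics/{c}3.png',im)
  for t in ("tray","tray_grip","grinder","dial_grip"):
    print(t,[(np.round(d['at'],4).tolist(),round(d['score'],2)) for d in env.mark_of(t,c)[:1]])
b=cv2.imread('pics/scene3.png')[195:345,235:410]
cv2.imwrite('pics/c3.png',cv2.resize(b,(700,600),interpolation=3))
E
```

```text
tray [([0.3405, 0.1488, 0.0009], 0.59)]
tray_grip []
grinder [([0.569, -0.1822, -0.0001], 0.96)]
dial_grip [([0.5449, -0.1801, 0.1425], 0.68)]
tray []
tray_grip [([0.3459, 0.1518, -0.0025], 0.57)]
grinder [([0.5655, -0.1841, 0.0014], 0.66)]
dial_grip [([0.5455, -0.1802, 0.1409], 0.78)]
```

View pics/c3.png

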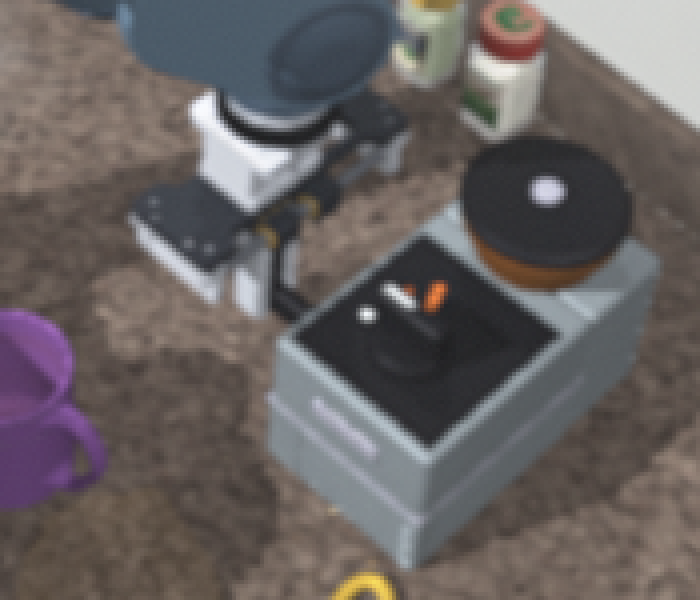

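The front plate and slot are hidden behind the block at (280,330), and the gripper is close to the face. I'll push a little harder to confirm it's home, relax, and release.

Call:
play_rows:
  deltas: [-1.5,0,0,0,0,0,-1,-3,0,0,0,0,0,-1,-3,0,0,0,0,0,-1]

```text
time_s: 9.05
tool_pos: [0.5557, -0.0456, 0.0143]
tool_rot: [[-0.076, 0.997, -0.002], [0.997, 0.076, 0.01], [0.01, -0.002, -1.0]]
wrist_force: [-1.1, 21.8, 6.1]
width: 0.012
grip_force: 30.0
```

Call:
play_rows:
  deltas: [2,0,0,0,0,0,-1,5,0,0,0,0,0,-1,5,0,0,0,0,0,-0.6,5,0,0,0,0,0,-0.5,5,0,0,0,0,0,-0.5]

```text
time_s: 9.55
tool_pos: [0.5567, -0.0469, 0.0148]
tool_rot: [[-0.077, 0.997, 0.001], [0.997, 0.077, -0.001], [-0.001, 0.001, -1.0]]
wrist_force: [1.5, -0.8, -0.7]
width: 0.0232
grip_force: 0.0
```

Call:
play_rows:
  deltas: [0,0,0,0,0,0,0,0,0,0,0,0,0,0,0,0,0,0,0,0,0]

```text
time_s: 9.85
tool_pos: [0.5564, -0.0465, 0.0145]
tool_rot: [[-0.077, 0.997, 0.0], [0.997, 0.077, -0.0], [-0.0, 0.0, -1.0]]
wrist_force: [-0.6, -0.1, -0.5]
width: 0.0443
grip_force: 0.0
```

Call:
play_rows:
  deltas: [0,0,-40,0,0,0,0,0,0,-80,0,0,0,0,0,0,-120,0,0,0,0,0,0,-160,0,0,0,0,0,0,-195,0,0,0,0]

```text
time_s: 10.35
tool_pos: [0.5565, -0.0464, 0.2118]
tool_rot: [[-0.077, 0.997, 0.002], [0.997, 0.077, -0.001], [-0.001, 0.002, -1.0]]
wrist_force: [0.0, -0.0, 0.1]
width: 0.0466
grip_force: 0.0
```

```bash
python3 - <<'E'
from h import *
im=env.snapshot('wrist');cv2.imwrite('pics/w4.png',im)
o=env.observe();print(o['tool_pos'],o['width'])
for c in ('top','wrist'):
  if c=='top':env.snapshot(c)
  for t in ("tray","tray_grip","grinder","dial_grip"):
    print(t,[(np.round(d['at'],4).tolist(),round(d['score'],2)) for d in env.mark_of(t,c)[:1]])
print(go([.5454,-.1805,.205],down(4.5)))
E
```

```text
[ 0.55978409 -0.0471767   0.21847403] 0.046946651466370136
tray []
tray_grip []
grinder [([0.5679, -0.1814, -0.002], 0.81)]
dial_grip []
tray [([0.5629, -0.1591, -0.0025], 0.78)]
tray_grip [([0.5562, -0.0481, 0.0321], 0.87)]
grinder [([0.5619, -0.1809, 0.001], 0.74)]
dial_grip [([0.5444, -0.1779, 0.138], 0.77)]
(array([-133.2,  -20.5,    2.8]), array([-0.003, -0.001, -0.002]))
```

View pics/w4.png

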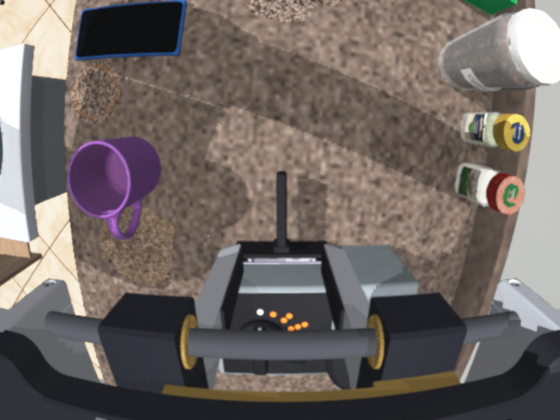

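The front plate sits flush against the block at (283,250), with the handle at (282,210) and the dial at (262,330) in view. Next I'll go above the dial.

Call:
play_rows:
  deltas: [-30,-5,0,0,0,0,0,-60,-10,1,0,0,0,0,-90,-15,2,0,0,0,0,-120,-19,2,0,0,0,0,-132.5,-20.5,3,0,0,0,0]

```text
time_s: 11.35
tool_pos: [0.5456, -0.1819, 0.2058]
tool_rot: [[-0.075, 0.997, -0.001], [0.997, 0.075, 0.0], [0.0, -0.001, -1.0]]
wrist_force: [0.4, 1.3, -0.2]
width: 0.047
grip_force: 0.0
```

```bash
python3 - <<'E'
from h import *
im=env.snapshot('wrist');cv2.imwrite('pics/w5.png',im)
o=env.observe();print(o['tool_pos'])
for t in ("tray_grip","dial_grip","grinder"):
    print(t,[(np.round(d['at'],4).tolist(),round(d['score'],2)) for d in env.mark_of(t,'wrist')[:1]])
print(go([.5454,-.180,.1285],down(4.5)))
E
```

```text
[ 0.54557446 -0.18246573  0.20559603]
tray_grip [([0.5562, -0.046, 0.0291], 0.78)]
dial_grip [([0.546, -0.1807, 0.1399], 0.87)]
grinder [([0.5702, -0.1831, -0.0002], 0.7)]
(array([-0.9, -0.6, 77.5]), array([-0.001, -0.001, -0.001]))
```

View pics/w5.png

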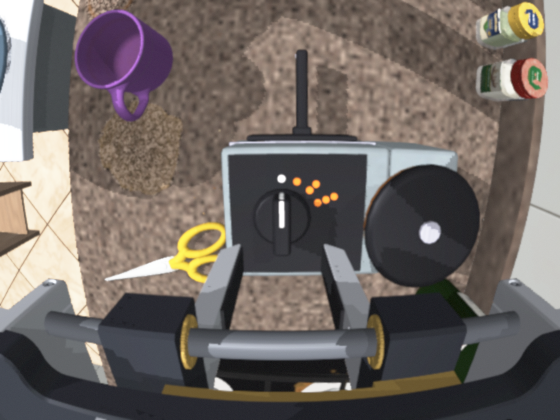

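The plate is flush along the housing face (302,137). The dial bar, at (282,220), points at the white dot and sits between the fingers, so I'll descend and grip.

Call:
play_rows:
  deltas: [1,-0.5,25,0,0,0,0,1,-0.5,50,0,0,0,0,1,-0.5,68,0,0,0,0,1,-0.5,76,0,0,0,0,1,-0.5,77,0,0,0,0]

```text
time_s: 12.05
tool_pos: [0.5451, -0.1776, 0.1285]
tool_rot: [[-0.078, 0.997, -0.002], [0.997, 0.078, 0.001], [0.001, -0.002, -1.0]]
wrist_force: [0.4, -0.6, 0.2]
width: 0.0469
grip_force: 0.0
```

Call:
play_rows:
  deltas: [0,0,0,0,0,0,-0.6,0,0,0,0,0,0,-1,0,0,0,0,0,0,-1,0,0,0,0,0,0,-1,0,0,0,0,0,0,-1]

```text
time_s: 12.55
tool_pos: [0.5451, -0.1792, 0.13]
tool_rot: [[-0.077, 0.997, -0.001], [0.997, 0.077, -0.0], [-0.0, -0.001, -1.0]]
wrist_force: [-4.4, -0.2, 3.7]
width: 0.0136
grip_force: 30.0
```

```bash
python3 - <<'E'
from h import *
o=env.observe();print({k:np.round(o[k],4) for k in('tool_pos','wrist_force','torque','width','grip_force','q')})
E
```

```text
{'tool_pos': array([ 0.5451, -0.1792,  0.13  ]), 'wrist_force': array([-4.3681, -0.1856,  3.6615]), 'torque': array([-0.0674,  0.7643,  0.0428]), 'width': np.float64(0.0136), 'grip_force': np.float64(29.9994), 'q': array([-2.948830e+01,  8.578500e+00,  1.038878e+02, -5.900000e-02,
        6.758160e+01, -3.388900e+01])}
```

Call:
play_rows:
  deltas: [0,0,0,0,0,0.06,-1,0,0,0,0,0,0.14,-1,0,0,0,0,0,0.22,-1,0,0,0,0,0,0.3,-1,0,0,0,0,0,0.38,-1]

```text
time_s: 13.05
tool_pos: [0.5459, -0.1793, 0.13]
tool_rot: [[0.302, 0.953, 0.001], [0.953, -0.302, -0.001], [-0.0, 0.001, -1.0]]
wrist_force: [0.5, -0.3, 1.9]
width: 0.014
grip_force: 30.0
```

Call:
play_rows:
  deltas: [0,0,0,0,0,0.09,-1,0,0,0,0,0,0.18,-1,0,0,0,0,0,0.27,-1,0,0,0,0,0,0.36,-1,0,0,0,0,0,0.44,-1]

```text
time_s: 13.55
tool_pos: [0.5466, -0.1798, 0.1301]
tool_rot: [[0.679, 0.734, 0.003], [0.734, -0.679, -0.002], [0.001, 0.004, -1.0]]
wrist_force: [3.3, -1.9, -0.7]
width: 0.014
grip_force: 30.0
```

Call:
play_rows:
  deltas: [0,0,0,0,0,0.09,-1,0,0,0,0,0,0.18,-1,0,0,0,0,0,0.27,-1,0,0,0,0,0,0.36,-1,0,0,0,0,0,0.39,-1]

```text
time_s: 14.05
tool_pos: [0.547, -0.1804, 0.1301]
tool_rot: [[0.907, 0.422, 0.004], [0.422, -0.907, -0.003], [0.003, 0.005, -1.0]]
wrist_force: [4.8, -3.8, -3.8]
width: 0.0136
grip_force: 30.0
```

Call:
play_rows:
  deltas: [0,0,0,0,0,0,-1,0,0,0,0,0,0,-1,0,0,0,0,0,0,-1,0,0,0,0,0,0,-1]

```text
time_s: 14.45
tool_pos: [0.547, -0.1804, 0.1301]
tool_rot: [[0.906, 0.424, 0.004], [0.424, -0.906, -0.003], [0.003, 0.005, -1.0]]
wrist_force: [3.1, -3.4, -2.3]
width: 0.0138
grip_force: 30.0
```

```bash
python3 - <<'E'
from h import *
im=env.snapshot('wrist');cv2.imwrite('pics/w6.png',im)
o=env.observe();print({k:np.round(o[k],4) for k in('time_s','tool_pos','wrist_force','torque','width','grip_force','q')})
y=np.array(o['tool_rot'])[:,1];print('turned',np.radians(4.5)-np.arctan2(y[1],y[0]))
for t in ("tray_grip","tray","dial_grip","mug","jar"):
    print(t,[(np.round(d['at'],4).tolist(),round(d['score'],2)) for d in env.mark_of(t,'wrist')[:1]])
E
```

```text
{'time_s': np.float64(14.5), 'tool_pos': array([ 0.547 , -0.1804,  0.1301]), 'wrist_force': array([ 5.5539, -4.0635, -2.3559]), 'torque': array([-0.6347, -0.6339,  0.1369]), 'width': np.float64(0.0136), 'grip_force': np.float64(30.0083), 'q': array([-2.950350e+01,  8.631100e+00,  1.038206e+02, -3.500000e-02,
        6.723720e+01,  3.542010e+01])}
turned 1.211442124326169
tray_grip [([0.5569, -0.0479, 0.0321], 0.97)]
tray []
dial_grip [([0.5475, -0.1812, 0.1376], 0.81)]
mug [([0.362, -0.0501, -0.0016], 0.66)]
jar [([0.3669, -0.0496, -0.0015], 0.69)]
```

View pics/w6.png

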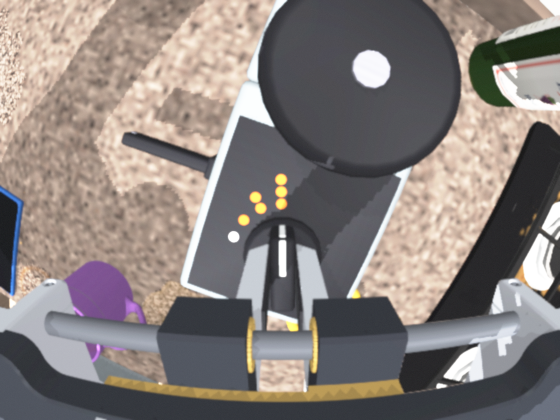

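The pointer at (282,250) lines up with the three dots at (281,180–204), and the fingers are holding the bar. The tray handle hasn't moved. I'm handing in.

```bash
python3 -c "
from plant import env
print(env.finish_job())"
```

```text
the job is handed in; nothing more can be done
None
```

I pushed the tray fully home, turned the dial to three dots, and handed the job in at about 14.5 s with the gripper still holding the dial there; no verdict came back.

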